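Set up the tea cup on the drawer unit

TASK

Set up the tea things on top of the little plastic drawer unit: first lay the wooden coaster flat in the middle of its top, running the same way as the unit's long side, then stand the orange cup upright in the middle of the coaster, then hang the steel strainer in the cup so that its black collar sits down on the rim, and last put the lid on the strainer so that it sits level. Set each piece down gently and let go of it before fetching the next, without dropping or tipping anything, and leave the lantern, the nail clipper and the pink hair tie holder where they are.

Things in the scene. Friction and masses are not known exactly. Their poses are not given: they have to be found in the camera images.
- drawer_unit: Cream plastic drawer unit, a closed box 110 mm along its x, 160 mm along its y (its long side), 85 mm high, flat on top; fixed. Two small drawers and a shut sliding door on its +x face. Origin: centre of its underside, on the crate top (z = 0); z up. Stands on the far half of the crate, left or right, turned up to 0.25 rad either way.
- unit_top (a point): Middle of the drawer unit's flat top, 85 mm above the crate; axes as the drawer unit's (y along its long side).
- coaster: Flat wooden coaster, 112 mm long (its x) by 66 mm wide (its y) by 9 mm thick, a round cork inlay flush in its upper face; 60 g. Origin: centre of its underside; z up. Lies on the crate with its length roughly along the world's y. Pick it up across its 66 mm width.
- cup: Orange ceramic cup without handle, round and open above: outside 66 mm across from 30 mm above its foot up to the rim, narrowing below to a foot 48 mm across; 80 mm high, wall 4.5 mm, so 57 mm across inside; 220 g. Origin: centre of the underside of its foot; z up. Starts upright and empty on the crate.
- strainer: Round tea strainer, 72 mm high, 70 g: steel basket 56 mm deep, 44 mm across at its closed bottom, 52 mm under the collar; on top a black collar 68 mm across, 16 mm high (56 to 72 mm above the origin), mouth 51 mm wide. Origin: centre of its underside; z up. Starts upright. Grip it by the collar; seated, the collar rests on the cup's rim and the origin is 24 mm above the cup's.
- lid: Orange ceramic lid, 90 g: disc 72 mm across, 6 to 12 mm above its origin; upright round knob 18 mm across on its middle, 12 to 33 mm above the origin; under it a plug 45 mm across, 6 mm high, that fits loosely in the strainer's mouth. Origin: centre of the plug's underside; z up. Starts knob up on the crate. Seated, the disc lies on the collar and the origin is 66 mm above the strainer's.
- lantern: Bystander. Round grey and white plastic lantern with a black press button on top, 82 mm across and 137 mm high, loose, standing on the far half of the crate on the other side from the drawer unit; 420 g. Origin: centre of its underside.
- nail_clipper: Bystander. Steel nail clipper, 60 mm long (its x), 13 mm wide, 11 mm high, lying loose near the crate's far edge; 40 g. Origin: centre of its underside.
- hair_tie_holder: Bystander. Pink silicone hair tie holder: round base 60 mm across with an upright post that ends in a ball 31 mm across, 69 mm high in all, loose; 90 g. Origin: centre of its underside.
Mind the look-alikes: they are no part of the job. There is more than one size of the strainer; the job needs the middle-sized.

How it is judged:
On the way, in this order (a step that is already met when the one before it is completed fails the run):
1. the coaster lies let go on the middle of the unit's top, along its long side (horizontal distance between coaster and unit_top below 0.015 m and angle between the x axis of coaster and the y axis of drawer_unit, either way round below 0.2 rad and z of coaster in the frame of unit_top between -0.003 and 0.003 m and angle between coaster's own z axis and vertical below 0.06 rad and linear speed of coaster below 0.02 m/s and angular speed of coaster below 0.2 rad/s and contact force between the fingers and coaster below 0.1 N), for 0.2 s.
2. the cup stands let go on the middle of the coaster (horizontal distance between coaster and unit_top below 0.015 m and angle between the x axis of coaster and the y axis of drawer_unit, either way round below 0.2 rad and z of coaster in the frame of unit_top between -0.003 and 0.003 m and angle between coaster's own z axis and vertical below 0.06 rad and horizontal distance between cup and coaster below 0.01 m and z of cup in the frame of coaster between 0.006 and 0.012 m and angle between cup's own z axis and vertical below 0.08 rad and linear speed of cup below 0.02 m/s and angular speed of cup below 0.2 rad/s and contact force between the fingers and cup below 0.1 N), for 0.2 s.
3. the strainer hangs let go in the cup, collar on the rim (horizontal distance between coaster and unit_top below 0.015 m and angle between the x axis of coaster and the y axis of drawer_unit, either way round below 0.2 rad and z of coaster in the frame of unit_top between -0.003 and 0.003 m and angle between coaster's own z axis and vertical below 0.06 rad and horizontal distance between cup and coaster below 0.01 m and z of cup in the frame of coaster between 0.006 and 0.012 m and angle between each of cup, strainer's own z axis and vertical below 0.08 rad and horizontal distance between strainer and cup below 0.006 m and z of strainer in the frame of cup between 0.021 and 0.0275 m and linear speed of strainer below 0.02 m/s and angular speed of strainer below 0.2 rad/s and contact force between the fingers and strainer below 0.1 N), for 0.2 s.
At the end, for the whole second after the job is handed in: Coaster flat on the unit's top, within 15 mm of its middle and 0.2 rad of its long side; cup upright within 10 mm of the coaster's middle; strainer's collar down on the rim and lid down on the collar (3 mm in height, 6 and 7 mm sideways, level within 0.08 rad); all at rest and let go (all of step 3 and linear speed of each of coaster, cup, lid below 0.02 m/s and angular speed of each of coaster, cup, lid below 0.2 rad/s and contact force between the fingers and coaster below 0.1 N and contact force between the fingers and cup below 0.1 N and horizontal distance between lid and strainer below 0.007 m and z of lid in the frame of strainer between 0.063 and 0.0695 m and angle between lid's own z axis and vertical below 0.08 rad and contact force between the fingers and lid below 0.1 N); the robot touches nothing.
It fails at once if the lantern, nail clipper or hair tie holder is moved more than 20 mm (distance of any of lantern, nail_clipper, hair_tie_holder from where it was at the start of the episode above 0.02 m).
It fails at once if the lantern, hair tie holder, cup, strainer or lid is tipped more than 0.5 rad (angle between any of lantern, hair_tie_holder, cup, strainer, lid's own z axis and vertical above 0.5 rad).
It fails at once if the coaster, cup, strainer or lid is dropped (falls free faster than 0.6 m/s, from some 18 mm) ((contact force between anything else and coaster below 0.05 N and linear speed of coaster above 0.6 m/s) or (contact force between anything else and cup below 0.05 N and linear speed of cup above 0.6 m/s) or (contact force between anything else and strainer below 0.05 N and linear speed of strainer above 0.6 m/s) or (contact force between anything else and lid below 0.05 N and linear speed of lid above 0.6 m/s)).
It also fails if it takes over 122 s, if anything falls off the work surface, if the arm or the gripper's body presses on something with over 40 N, if the wrist force passes 120 N, or if a joint passes its speed limit or range.

ROBOT

A 6-joint arm with a two-finger parallel gripper is mounted at the origin on the work surface. World frame = base frame: x ahead of the robot, y to its left, z up, the work surface at z = 0. Lengths are in m, angles in rad, forces in N, time in s.
With the tool pointing down it reaches from about 0.425 to 0.95 m from the base axis. Payload 3.5 kg.
Tool frame: the origin (TCP) lies midway between the tips of the shut fingers; the grasp point (between the pads) lies 19 mm behind it; z points along the fingers, y is the line along which they close (so a half turn about z gives the same grasp; the last joint's range is limited). The gripper opens to 85 mm and grips with 20 to 120 N. Pads are 22 mm wide; open, the fingers measure 114 mm over their backs; the gripper's body (76 mm by 85 mm) begins 54 mm behind the grasp point. The pads swing forward as they close: fully open they stand 13 mm farther back than shut.
Start: joints at [0.982, 0.286, 1.577, -0, 1.279, -0.15], TCP at [0.287, 0.611, 0.231] pointing down, gripper open.
Joint ranges: [-2.77, 2.77], [-0.9, 2.22], [0.21, 2.48], [-1.53, 4.67], [0.24, 2.81], [-2.84, 2.84]. Speed limits (rad/s): [2.79, 2.79, 3.14, 3.14, 3.14, 3.14].

INTERFACE

Orientations are given as a unit quaternion [x, y, z, w].
In Python, from plant import ctrl gives the robot as it stands.
- The arm moves only by the tool send_rows, never from a script. Its argument "series" is a list that holds one entry, the list of rows, each a list of 7 numbers: the shift along the tool's x, y, z in cm, then the turn, a rotation vector about the tool's x, y, z in rad, then the opening, from -1 (shut) to 1 (fully open). In form: [[[x, y, z, rx, ry, rz, jaw], ...]]. A call has 1 to 10 rows; each row shifts and turns the commanded pose from where the row before left it, along the tool's axes as they then stand; what a row does not reach is not made up. A row lasts 1/8 s, in which the tool goes at most 62.5 mm and 10.7 degrees, less where a joint would pass 70% of its speed; a pose out of reach is approached as far as the arm can. A call is refused whole if a number of a shift passes 6.25 or a number of a turn 0.188, either way. A call with a gripper value outside its range is refused whole. The fingers move at their own pace and stop on an object; "force" is the grip in N (left out, the last holds). Time passes only in rows, so rows that do not move let the fingers close. It gives the time, the measured TCP pose, the force, the opening and the grip force at its end, in the units of the state.
- ctrl.get_state(): the state, without advancing time (a new reading comes with each control period).
- ctrl.read_camera(name): name is "scene" or "top" or "wrist"; returns a dict with "img" (420x560x3 uint8, red, green, blue), "fx", "fy", "cx", "cy" (pixels), "R" (3x3) and "t" (3): a world point X has camera coordinates R X + t; the wrist camera has in their place "hand_eye" (4x4, takes a point from camera to tool coordinates, whose origin is the TCP and whose axes are the flange's). Camera axes: x right, y down, z forward; pixel columns grow to the right and rows downward; lengths in m; the calibration is good to about 2 mm. A picture is of the moment at which its call begins: read the wrist's pose just before it. There is no depth.
- ctrl.sign_off(): hands the job in; it is judged then, once.
The state is a dict: "time": time; "qpos": joint angles; "dq": joint speeds; "joint_efforts": joint torques, N m; "eef_pos": TCP position; "tcp_rot": TCP orientation; "contact_force": force on the tool from outside, world axes, zero at the start; "wrist_torque": the same for the moment, N m; "opening": opening from 0.0 (shut) to 1.0 (fully open); "finger_force": force on a finger pad.
Only numpy, scipy, OpenCV 4.12 (cv2) and the standard library are available. Lean on these libraries where they do the work, as an engineer would, in place of code of your own. Each camera call takes 0.05 s, during which the arm holds its last target. There are 200 camera calls.

## Working session

There is one attempt and no reset: what is moved stays moved. The work goes in short steps, Python scripts to look and compute and a tool call to move; the robot and the scene stay as the last step left them, time stands still between calls to the robot, and variables do not carry over. Pictures are saved under pics/ and viewed, at most 14 in all, crops included, and the job is handed in when it is done.

Besides the shell and the picture viewer there is one more tool, called after "Emit:" by a JSON object that holds its "op" and its "data". send_rows: Moves the arm, as the interface text tells. Its arguments: {"type":"object","properties":{"series":{"type":"array"},"force":{"type":"number"}},"required":["series"]}

```bash
mkdir -p pics; ls
python3 - <<'E'
from plant import ctrl
import cv2
s=ctrl.get_state();print(s)
for n in("scene","top"):
    c=ctrl.read_camera(n);cv2.imwrite(f"pics/{n}0.png",c["img"][:,:,::-1])
    print(n,c["fx"],c["fy"],c["cx"],c["cy"],c["R"],c["t"])
E
```

```text
pics
{'time': 0.0, 'qpos': array([ 9.81976994e-01,  2.87208761e-01,  1.57819927e+00,  2.19686663e-05,
        1.27860788e+00, -1.50019926e-01]), 'dq': array([ 0.00156392,  0.00041692, -0.00131597, -0.0001127 ,  0.00034594,
       -0.00170725]), 'joint_efforts': array([-1.23081241e-03, -4.05989778e+01, -2.92619133e+01, -2.06334080e-04,
        5.92337397e-03,  4.01050585e-06]), 'eef_pos': array([0.28638104, 0.61049932, 0.22990639]), 'tcp_rot': array([ 2.17646697e-01,  9.76026868e-01, -1.12609548e-03, -4.47294865e-04]), 'contact_force': array([-0.1994345 , -0.08198289,  0.76386544]), 'wrist_torque': array([-0.0568331 , -0.01688673, -0.02133158]), 'finger_force': 0.0, 'opening': 0.9973056920294467}
scene 462.96933498922675 462.96933498922675 289.7838460969942 207.84864434632223 [[ 0.01250332  0.99972579  0.01979907]
 [ 0.53018735  0.01015972 -0.84781965]
 [-0.84778833  0.02109778 -0.52991494]] [-0.01990167 -0.17866258  1.72822957]
top 423.6492603996454 423.6492603996454 275.12352860762513 214.11314821870397 [[ 0.01782321 -0.99977425 -0.01156606]
 [-0.9906291  -0.01609114 -0.13562839]
 [ 0.13541166  0.01387501 -0.99069227]] [0.00234163 0.47644105 1.07911389]
```

View pics/scene0.png

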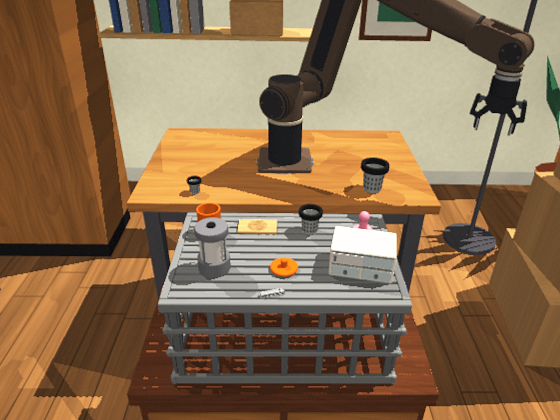

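View pics/top0.png

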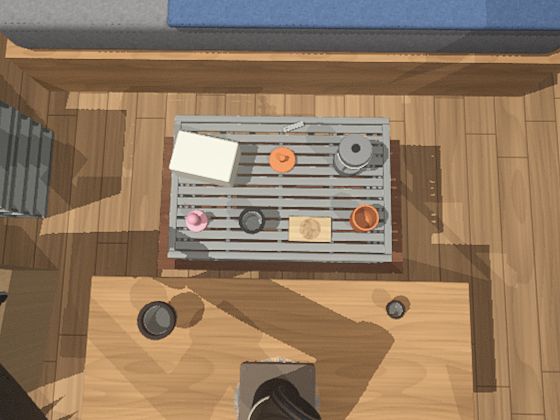

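The top view shows the unit at (205,158), lid (282,160), lantern (355,153), coaster (310,229), middle strainer (251,221), cup (365,217) and pink holder (196,220). The small and large strainers lie on the table.

```bash
cat > h.py <<'E'
import numpy as np, cv2
from scipy.spatial.transform import Rotation as Ro
from plant import ctrl
def cam(n, save=None):
    s=ctrl.get_state(); c=ctrl.read_camera(n)
    if n=="wrist":
        T=np.eye(4);T[:3,:3]=Ro.from_quat(s["tcp_rot"]).as_matrix();T[:3,3]=s["eef_pos"]
        W=T@np.array(c["hand_eye"]); c["Rcw"],c["o"]=W[:3,:3],W[:3,3]
    else:
        R=np.array(c["R"]);c["Rcw"],c["o"]=R.T,-R.T@np.array(c["t"])
    if save: cv2.imwrite(f"pics/{save}.png",c["img"][:,:,::-1])
    return c
def ray(c,uv,z):
    uv=np.atleast_2d(np.asarray(uv,float))
    d=np.c_[(uv[:,0]-c["cx"])/c["fx"],(uv[:,1]-c["cy"])/c["fy"],np.ones(len(uv))]@c["Rcw"].T
    return c["o"]+d*((z-c["o"][2])/d[:,2])[:,None]
def proj(c,X):
    p=(np.atleast_2d(X)-c["o"])@c["Rcw"]
    return np.c_[c["fx"]*p[:,0]/p[:,2]+c["cx"],c["fy"]*p[:,1]/p[:,2]+c["cy"]]
def blob(m,near=None,amin=60):
    cs=[k for k in cv2.findContours(m.astype(np.uint8),cv2.RETR_EXTERNAL,cv2.CHAIN_APPROX_NONE)[0] if cv2.contourArea(k)>amin]
    if near is None: return max(cs,key=cv2.contourArea)
    return min(cs,key=lambda k:np.hypot(*(k.mean(0)[0]-near)))
def hsv(c): return cv2.cvtColor(c["img"],cv2.COLOR_RGB2HSV)
def rect(c,k,z):
    p=ray(c,k.reshape(-1,2),z)[:,:2]; return cv2.minAreaRect((p*1000).astype(np.float32))
def circ(c,k,z):  # centre/size of an outline seen on plane z
    p=(ray(c,k.reshape(-1,2),z)[:,:2]*1000).astype(np.float32); return cv2.fitEllipse(p)
def yaw():
    s=ctrl.get_state();y=Ro.from_quat(s["tcp_rot"]).as_matrix()[:,1];return np.arctan2(y[1],y[0])
def step(target,ang=None):
    "tool-frame shift in cm and turn about tool z to reach target TCP, fingers' y at angle ang (mod pi), from the measured pose"
    s=ctrl.get_state();R=Ro.from_quat(s["tcp_rot"]);Rm=R.as_matrix()
    d=Rm.T@(np.array(target)-s["eef_pos"])*100
    print("shift cm",d.round(2),"yaw",round(yaw(),3),"tcp",s["eef_pos"].round(4),"tilt",Rm[:2,2].round(4),"q6",round(s["qpos"][5],3),end=" ")
    if ang is not None:
        a=(ang-yaw()+np.pi/2)%np.pi-np.pi/2; print("turn about tool z",round(-a,3),end="")
    print()
E
python3 - <<'E'
from h import *
c=cam("top");H=hsv(c);h,s,v=cv2.split(H)
for p in [(205,158),(282,160),(300,222),(365,217),(251,221),(196,220),(355,153),(210,240)]: print(p,H[p[1],p[0]])
for n,uv,z in [("unit",(205,158),.085),("lid",(282,160),.01),("coaster",(310,229),.009),("cup",(365,217),.06),("str",(251,221),.07),("pink",(196,220),.03),("lantern",(355,150),.137),("clip",(293,127),.01)]:
    print(n,ray(c,uv,z)[0].round(3))
E
```

```text
(205, 158) [ 26  17 248]
(282, 160) [ 11 160 217]
(300, 222) [ 19  85 223]
(365, 217) [ 11 156 193]
(251, 221) [ 37  19 120]
(196, 220) [176  74 202]
(355, 153) [ 25  10 149]
(210, 240) [  9 136  73]
unit [0.611 0.191 0.085]
lid [ 0.628 -0.005  0.01 ]
coaster [ 0.441 -0.083  0.009]
cup [ 0.469 -0.219  0.06 ]
str [0.453 0.071 0.07 ]
pink [0.458 0.218 0.03 ]
lantern [ 0.622 -0.181  0.137]
clip [ 0.722 -0.034  0.01 ]
```

Run:
```python
from h import *
c=cam("top");h,s,v=cv2.split(hsv(c))
m=(v>215)&(s<45); m[:, 260:]=0
k=blob(m,(205,158));print("unit",rect(c,k,.085))
m=(h>14)&(h<28)&(s>50)&(v>150); m[:200]=0;m[250:]=0
k=blob(m,(310,229));print("coaster",rect(c,k,.009))
m=(h>3)&(h<16)&(s>120)&(v>120);
k=blob(m,(282,160));print("lid",circ(c,k,.012))
k=blob(m,(365,217));print("cup",circ(c,k,.08))
# wrist view at start
w=cam("wrist");print(w["o"],w["Rcw"].round(3),w["fx"],w["cx"],w["cy"])
step((0.45,-0.08,0.30),0)
```

```text
unit ((616.847412109375, 196.44253540039062), (156.0492706298828, 103.74113464355469), 78.27877807617188)
coaster ((442.3404541015625, -80.18696594238281), (67.06958770751953, 111.72442626953125), 0.016189083456993103)
lid ((629.9480590820312, -5.000751972198486), (68.19334411621094, 68.97728729248047), 12.213156700134277)
cup ((462.6488342285156, -211.3090362548828), (62.73369598388672, 78.67382049560547), 37.48408889770508)
[0.2124407  0.64567514 0.37347901] [[ 0.425  0.859  0.285]
 [ 0.905 -0.402 -0.135]
 [-0.002  0.316 -0.949]] 312.19411422333656 282.4341831294315 211.82878420158477
shift cm [-44.14 -55.6   -6.88] yaw 1.132 tcp [0.2866 0.6108 0.2306] tilt [-0.0007 -0.001 ] q6 -0.15 turn about tool z 1.132
```

Emit:
{"op": "send_rows", "data": {"series": [[[-4.7,-2.7,-0.7,0,0,0,1],[-4.7,-2.7,-0.7,0,0,0,1],[-4.7,-2.7,-0.7,0,0,0,1],[-4.7,-2.7,-0.7,0,0,0,1],[-4.7,-2.7,-0.7,0,0,0,1],[-4.7,-2.7,-0.7,0,0,0,1],[-4.7,-2.7,-0.7,0,0,0,1],[-4.7,-2.7,-0.7,0,0,0,1],[-4.7,-2.7,-0.7,0,0,0,1],[-4.7,-2.7,-0.7,0,0,0,1]]]}}

```text
time: 1.5
eef_pos: [0.5983, 0.1654, 0.3015]
tcp_rot: [0.218, 0.976, 0.0, 0.0]
contact_force: [0.4, 0.1, 0.1]
opening: 0.999
finger_force: 0.0
```

Emit:
{"op": "send_rows", "data": {"series": [[[0,0,0,0,0,0.16,1],[0,0,0,0,0,0.16,1],[0,0,0,0,0,0.16,1],[0,0,0,0,0,0.16,1],[0,0,0,0,0,0.16,1],[0,0,0,0,0,0.16,1],[0,0,0,0,0,0.17,1],[0,0,0,0,0,0,1],[0,0,0,0,0,0,1]]]}}

```text
time: 2.62
eef_pos: [0.5974, 0.1669, 0.3012]
tcp_rot: [0.706, 0.709, -0.0, -0.0]
contact_force: [0.1, 0.5, 0.2]
opening: 0.997
finger_force: 0.0
```

Run:
```python
from h import *
c=cam("wrist","w1");h,s,v=cv2.split(hsv(c))
print(c["o"]); step((0.45,-0.05,0.28),0)
for n,X in dict(unit=(.617,.196,.085),lid=(.63,-.005,.012),coaster=(.442,-.08,.009),strainer=(.453,.071,.07),pink=(.458,.218,.03)).items(): print(n,proj(c,X).round())
```

```text
[0.59652755 0.24845987 0.44426473]
shift cm [-21.64 -14.83   2.13] yaw 0.004 tcp [0.5974 0.1669 0.3012] tilt [-0.0002 -0.    ] q6 0.105 turn about tool z 0.004
unit [[300. 156.]]
lid [[303. 278.]]
coaster [[188. 317.]]
strainer [[173. 249.]]
pink [[175. 132.]]
```

View pics/w1.png

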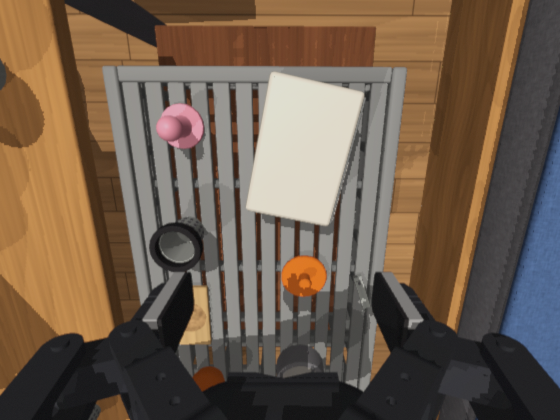

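The wrist view shows the unit's top (corners near (275,73), (362,92), (330,225), (247,208)), the strainer (177,246), the lid (303,275) and the pink holder (178,127).

Run:
```python
from h import *
c=cam("wrist");h,s,v=cv2.split(hsv(c))
for th in (195,215):
    m=(v>th)&(s<45); k=blob(m,(305,150),3000);print("unit",rect(c,k,.085))
m=(h>3)&(h<16)&(s>150)&(v>120)
k=blob(m,(303,275));print("lid",circ(c,k,.012))
m=(v<60)&(s<80);m=m&(np.hypot(*np.meshgrid(np.arange(560)-177,np.arange(420)-246))<35)
k=blob(m,(177,246));print("str",circ(c,k,.072))
c=cam("top");h,s,v=cv2.split(hsv(c));print(hsv(c)[140:180:8,205])
for th in (190,205,):
    m=(v>th)&(s<45);m[:,260:]=0; k=blob(m,(205,158));print("unit",rect(c,k,.085))
```

```text
unit ((617.7715454101562, 198.633056640625), (155.99513244628906, 102.09095001220703), 78.34224700927734)
unit ((617.6048583984375, 199.03746032714844), (153.288330078125, 99.99576568603516), 78.27900695800781)
lid ((630.4307250976562, -1.5474021434783936), (68.87105560302734, 70.98526000976562), 4.655398368835449)
str ((459.7136535644531, 73.92231750488281), (69.80795288085938, 84.90381622314453), 171.99954223632812)
[[ 18  57  81]
 [ 17  60  77]
 [ 18  60  98]
 [ 30  11 255]
 [ 30  10 255]]
unit ((610.039306640625, 160.6962127685547), (87.08382415771484, 106.18293762207031), 78.1741714477539)
unit ((610.0562133789062, 160.79383850097656), (85.8479232788086, 105.58170318603516), 78.61084747314453)
```

Emit:
{"op": "send_rows", "data": {"series": [[[-4.95,-2.1,0.8,0,0,0,1],[-4.95,-2.1,0.8,0,0,0,1],[-4.95,-2.1,0.8,0,0,0,1],[-4.95,-2.1,0.8,0,0,0,1],[-4.95,-2.1,0.8,0,0,0,1],[-4.95,-2.1,0.8,0,0,0,1],[0,0,0,0,0,0,1],[0,0,0,0,0,0,1],[0,0,0,0,0,0,1]]]}}

```text
time: 3.9
eef_pos: [0.4726, -0.1294, 0.2537]
tcp_rot: [0.706, 0.709, 0.0, 0.0]
contact_force: [0.2, 0.7, -0.6]
opening: 1.001
finger_force: 0.0
```

Run:
```python
from h import *
c=cam("wrist","w2");h,s,v=cv2.split(hsv(c))
p=proj(c,(.442,-.08,.009))[0];print(p,hsv(c)[int(p[1])-20:int(p[1])+21:20,int(p[0])])
m=(h>12)&(h<30)&(s>60)&(v>130)
k=blob(m,p,500);print("coaster",rect(c,k,.009))
t=cam("top");h,s,v=cv2.split(hsv(t)); m=(h>3)&(h<16)&(s>120)&(v>120)
k=blob(m,(365,217));print("cup",circ(t,k,.08))
step((.442,-.08,.05),0)
```

```text
[257.72243745 135.66522945] [[ 17 103 243]
 [ 17 108 224]
 [ 17 111 212]]
coaster ((442.25970458984375, -80.044921875), (112.56178283691406, 66.60633850097656), 89.57601165771484)
cup ((475.0694274902344, -219.17376708984375), (33.219207763671875, 42.354087829589844), 24.979524612426758)
shift cm [ 4.94 -3.05 20.36] yaw 0.004 tcp [ 0.4726 -0.1293  0.2536] tilt [ 0.0004 -0.0001] q6 -0.479 turn about tool z 0.004
```

View pics/w2.png

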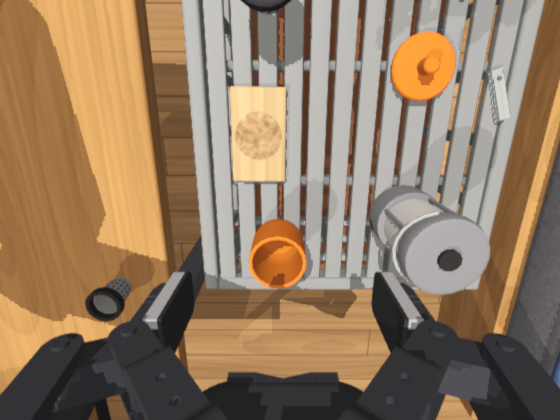

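The coaster is at (258,134) and measures (0.442,-0.080). The cup is at (278,255), lid (423,66) and lantern (440,240).

Emit:
{"op": "send_rows", "data": {"series": [[[1.24,-0.76,3.8,0,0,0,0.8],[1.24,-0.76,3.8,0,0,0,0.8],[1.23,-0.76,3.8,0,0,0,0.8],[1.23,-0.77,3.8,0,0,0,0.8],[0,0,2.5,0,0,0,0.8],[0,0,2.5,0,0,0,0.8],[0,0,2.5,0,0,0,0.8],[0,0,1.1,0,0,0,0.8],[0,0,0,0,0,0,0.8],[0,0,0,0,0,0,0.8]]]}}

```text
time: 5.25
eef_pos: [0.4424, -0.0811, 0.0163]
tcp_rot: [0.706, 0.708, 0.0, 0.001]
contact_force: [-0.2, 0.6, 0.3]
opening: 0.904
finger_force: 0.0
```

Emit:
{"op": "send_rows", "data": {"series": [[[0,0,0.3,0,0,0,0.75],[0,0,0.3,0,0,0,0.75],[0,0,0.2,0,0,0,0.75],[0,0,0,0,0,0,0.75],[0,0,0,0,0,0,0.75]]]}}

```text
time: 5.88
eef_pos: [0.4415, -0.081, 0.0073]
tcp_rot: [0.706, 0.708, -0.0, -0.0]
contact_force: [0.6, 0.5, -0.1]
opening: 0.879
finger_force: 0.0
```

Run:
```python
from h import *
c=cam("wrist","w3"); step((.4423,-.08,.0),0)
h,s,v=cv2.split(hsv(c));m=(h>12)&(h<30)&(s>60)&(v>130)
k=blob(m,None,500);print("coaster",rect(c,k,.009)); print(ctrl.get_state()["contact_force"])
```

```text
shift cm [0.1  0.08 0.74] yaw 0.002 tcp [ 0.4415 -0.081   0.0074] tilt [ 0.0001 -0.    ] q6 -0.41 turn about tool z 0.002
coaster ((442.34918212890625, -82.85903930664062), (119.84614562988281, 65.4772720336914), 89.53305053710938)
[ 0.09398423  0.17032598 -0.05535715]
```

View pics/w3.png

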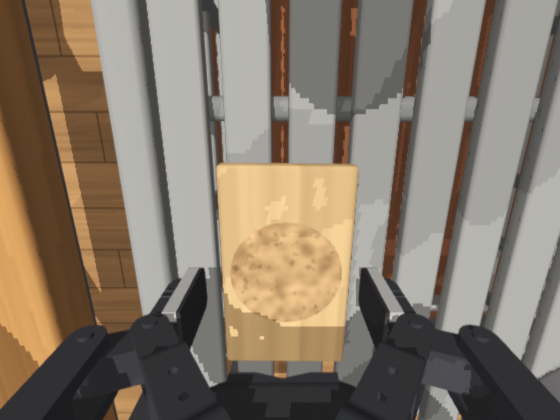

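Fingers straddle the coaster (edges at columns 218 and 357), with the cork centred at (286,270).

Emit:
{"op": "send_rows", "data": {"series": [[[0,0.05,0.3,0,0,0,0.75],[0,0,0.3,0,0,0,0.75],[0,0,0.2,0,0,0,0.75],[0,0,0,0,0,0,0.75]]]}}

```text
time: 6.42
eef_pos: [0.4418, -0.0809, -0.001]
tcp_rot: [0.706, 0.708, -0.0, -0.0]
contact_force: [-0.1, -0.2, -0.3]
opening: 0.879
finger_force: 0.0
```

Emit:
{"op": "send_rows", "data": {"series": [[[0,0,0.2,0,0,0,0.75],[0,0,0,0,0,0,0.75]]]}}

```text
time: 6.68
eef_pos: [0.4419, -0.0809, -0.0028]
tcp_rot: [0.706, 0.708, -0.0, -0.0]
contact_force: [0.6, -0.2, -0.5]
opening: 0.874
finger_force: 0.0
```

Emit:
{"op": "send_rows", "data": {"series": [[[0,0,0.2,0,0,0,0.75],[0,0,0,0,0,0,0.75]]]}}

```text
time: 6.92
eef_pos: [0.4418, -0.0809, -0.0049]
tcp_rot: [0.706, 0.708, -0.0, -0.0]
contact_force: [0.3, 0.8, -0.1]
opening: 0.877
finger_force: 0.0
```

Emit:
{"op": "send_rows", "data": {"series": [[[0,0,0.1,0,0,0,0.7],[0,0,0,0,0,0,0.6],[0,0,0,0,0,0,0.5],[0,0,0,0,0,0,0.4],[0,0,0,0,0,0,0.3],[0,0,0,0,0,0,0.2],[0,0,0,0,0,0,0.2]]], "force": 40}}

```text
time: 7.8
eef_pos: [0.4423, -0.0811, -0.0052]
tcp_rot: [0.706, 0.708, 0.0, 0.0]
contact_force: [-0.7, 1.3, 5.5]
opening: 0.757
finger_force: 43.2
```

```bash
python3 -c "
from h import *
s=ctrl.get_state();print(s['contact_force'],s['opening'],s['finger_force']);step((.4423,-.08,.15),0)"
```

```text
[-0.67312366  1.29344258  5.45700564] 0.7574414185234946 43.188886642456055
shift cm [ 1.000e-01  1.000e-02 -1.552e+01] yaw 0.002 tcp [ 0.4423 -0.0811 -0.0052] tilt [ 0.0003 -0.0001] q6 -0.41 turn about tool z 0.002
```

Emit:
{"op": "send_rows", "data": {"series": [[[0,0,-0.5,0,0,0,0.2],[0,0,-1,0,0,0,0.2],[0,0,-2,0,0,0,0.2],[0,0,-3,0,0,0,0.2],[0,0,-3,0,0,0,0.2],[0,0,-3,0,0,0,0.2],[0,0,-3,0,0,0,0.2],[0,0,-2,0,0,0,0.2],[0,0,-1,0,0,0,0.2],[0,0,0,0,0,0,0.2]]]}}

```text
time: 9.05
eef_pos: [0.4422, -0.081, 0.1798]
tcp_rot: [0.706, 0.708, 0.0, 0.001]
contact_force: [0.3, 0.0, -1.4]
opening: 0.755
finger_force: 44.8
```

```bash
python3 -c "
from h import *
s=ctrl.get_state();print(s['contact_force'],s['opening'],s['finger_force']);step((.6175,.1965,.16),-.204)
cam('wrist','w4')"
```

```text
[ 0.26888762  0.00902807 -1.38550106] 0.754544175506504 44.77161705493927
shift cm [27.72 17.59  1.99] yaw 0.002 tcp [ 0.4422 -0.081   0.1798] tilt [ 0.0012 -0.0005] q6 -0.41 turn about tool z 0.206
```

View pics/w4.png

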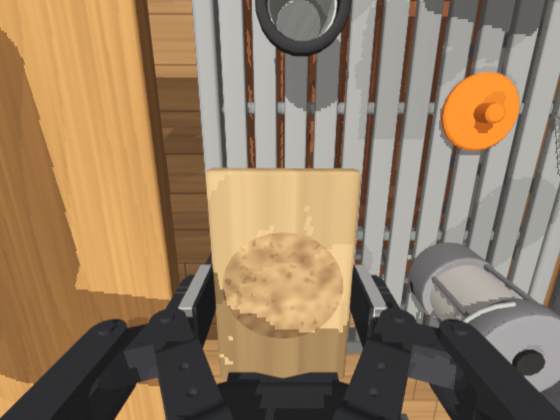

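The coaster hangs level between the fingers, cork at (283,285).

Emit:
{"op": "send_rows", "data": {"series": [[[1.5,1,0,0,0,0,0.2],[3,2,0,0,0,0,0.2],[3.8,2.3,0,0,0,0,0.2],[3.8,2.4,0,0,0,0,0.2],[3.8,2.4,0,0,0,0,0.2],[3.8,2.4,0,0,0,0,0.2],[3.5,2.2,0,0,0,0,0.2],[3,1.9,0,0,0,0,0.2],[1.5,1,0,0,0,0,0.2],[0,0,0,0,0,0,0.2]]]}}

```text
time: 10.35
eef_pos: [0.6171, 0.1967, 0.178]
tcp_rot: [0.706, 0.708, -0.001, -0.001]
contact_force: [-0.5, -0.4, -0.4]
opening: 0.76
finger_force: 44.8
```

Emit:
{"op": "send_rows", "data": {"series": [[[0,0,0.5,0,0,0.08,0.2],[0,0,1,0,0,0.08,0.2],[0,0,1,0,0,0.046,0.2],[0,0,1,0,0,0,0.2],[0,0,1,0,0,0,0.2],[0,0,0.5,0,0,0,0.2],[0,0,0,0,0,0,0.2],[0,0,0,0,0,0,0.2]]]}}

```text
time: 11.35
eef_pos: [0.6178, 0.1965, 0.1298]
tcp_rot: [0.775, 0.632, 0.0, 0.0]
contact_force: [0.1, -0.3, -0.7]
opening: 0.757
finger_force: 44.8
```

```bash
python3 -c "
from h import *
s=ctrl.get_state();print(s['contact_force'],s['opening'],s['finger_force']);step((.6173,.1965,.0805),-.204)
c=cam('wrist','w5');h,s,v=cv2.split(hsv(c));m=(h>12)&(h<30)&(s>60)&(v>130)
k=blob(m,(285,270),500);print('coaster',rect(c,k,.058+.085))
m=(v>195)&(s<45); k=blob(m,None,3000);print('unit',rect(c,k,.085))"
```

```text
[ 0.13618502 -0.29255176 -0.72647409] 0.7566162630394206 44.762184619903564
shift cm [-0.01 -0.05  4.93] yaw -0.204 tcp [0.6178 0.1965 0.1298] tilt [0.0008 0.0001] q6 0.355 turn about tool z 0.0
coaster ((617.4013671875, 197.66183471679688), (112.76933288574219, 65.61002349853516), 78.09190368652344)
unit ((623.9085693359375, 227.14398193359375), (98.88365173339844, 101.52503204345703), 78.26592254638672)
```

View pics/w5.png

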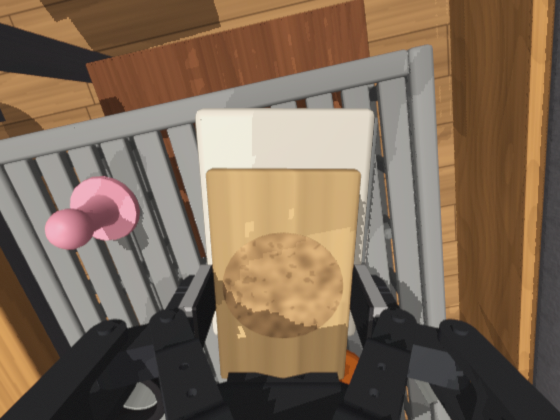

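The coaster is centred above the unit top (unit edges at columns 197–373, coaster 207–360).

Emit:
{"op": "send_rows", "data": {"series": [[[0,0,1,0,0,0,0.2],[0,0,1,0,0,0,0.2],[0,0,1,0,0,0,0.2],[0,0,0.8,0,0,0,0.2],[0,0,0.5,0,0,0,0.2],[0,0,0.3,0,0,0,0.2],[0,0,0.1,0,0,0,0.2],[0,0,0,0,0,0,0.2],[0,0,0,0,0,0,0.2]]]}}

```text
time: 12.52
eef_pos: [0.6177, 0.1964, 0.0827]
tcp_rot: [0.775, 0.631, 0.0, 0.0]
contact_force: [0.3, -0.3, -0.3]
opening: 0.757
finger_force: 44.8
```

Emit:
{"op": "send_rows", "data": {"series": [[[0,0,0.1,0,0,0,0.2],[0,0,0,0,0,0,0.2]]]}}

```text
time: 12.78
eef_pos: [0.6174, 0.1964, 0.0813]
tcp_rot: [0.775, 0.631, -0.0, -0.0]
contact_force: [0.2, -0.3, -0.5]
opening: 0.758
finger_force: 44.8
```

Emit:
{"op": "send_rows", "data": {"series": [[[0,0,0.1,0,0,0,0.2],[0,0,0,0,0,0,0.2]]]}}

```text
time: 13.02
eef_pos: [0.6173, 0.1964, 0.0802]
tcp_rot: [0.775, 0.631, -0.0, -0.0]
contact_force: [-0.1, 0.3, -0.8]
opening: 0.754
finger_force: 44.8
```

```bash
python3 -c "
from h import *
s=ctrl.get_state();print(s['contact_force'],s['eef_pos'])"
```

```text
[-0.09444146  0.29949246 -0.78677117] [0.61734944 0.19637287 0.0801734 ]
```

Emit:
{"op": "send_rows", "data": {"series": [[[0,0,0.1,0,0,0,0.2],[0,0,0,0,0,0,0.2]]]}}

```text
time: 13.28
eef_pos: [0.6175, 0.1964, 0.0798]
tcp_rot: [0.775, 0.631, -0.0, 0.0]
contact_force: [-1.1, -0.7, 2.1]
opening: 0.757
finger_force: 45.1
```

Emit:
{"op": "send_rows", "data": {"series": [[[0,0,0,0,0,0,0.6],[0,0,0,0,0,0,0.75],[0,0,0,0,0,0,0.8],[0,0,-1,0,0,0,0.8],[0,0,-3,0,0,0,0.9],[0,0,-5,0,0,0,1],[0,0,-5,0,0,0,1],[0,0,-5,0,0,0,1],[0,0,0,0,0,0,1],[0,0,0,0,0,0,1]]]}}

```text
time: 14.52
eef_pos: [0.6172, 0.1963, 0.2695]
tcp_rot: [0.775, 0.631, 0.0, 0.0]
contact_force: [-0.2, -0.1, -1.0]
opening: 1.003
finger_force: 0.0
```

```bash
python3 -c "
from h import *
c=cam('wrist','w6');h,s,v=cv2.split(hsv(c));m=(h>12)&(h<30)&(s>60)&(v>130)
p=proj(c,(.6175,.1975,.094))[0];print(p)
k=blob(m,p,500);print('coaster',rect(c,k,.094))
step((.55,-.28,.26),0);print(ctrl.get_state()['time'])"
```

```text
[283.12472243 188.37495042]
coaster ((617.2964477539062, 197.6776123046875), (111.03510284423828, 65.4953842163086), 78.06187438964844)
shift cm [-47.99   3.12   0.83] yaw -0.204 tcp [0.6167 0.1963 0.268 ] tilt [-0.0023 -0.0003] q6 0.356 turn about tool z -0.204
14.575
```

View pics/w6.png

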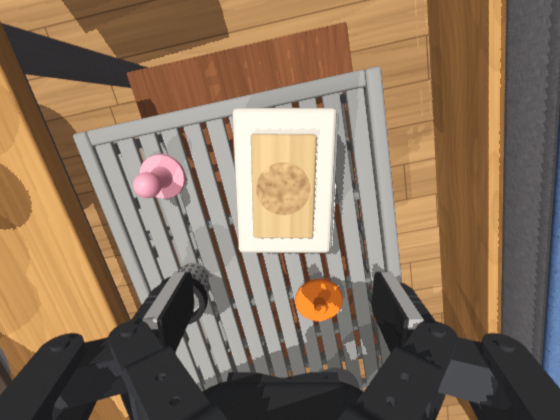

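The coaster lies centred on the unit top, cork at (283,188), the unit's top edges at columns 234–336.

```bash
python3 -c "
from h import *
c=cam('wrist');h,s,v=cv2.split(hsv(c));m=(v>195)&(s<60)
k=blob(m,(285,180),500);print('unit',rect(c,k,.085))
step((.48,-.26,.26),0)"
```

```text
unit ((618.1627807617188, 198.4788818359375), (157.22242736816406, 103.82007598876953), 78.32778930664062)
shift cm [-47.44  -4.12   0.8 ] yaw -0.204 tcp [0.6165 0.1962 0.2672] tilt [-0.0036 -0.0006] q6 0.356 turn about tool z -0.204
```

Emit:
{"op": "send_rows", "data": {"series": [[[-4.7,-0.4,0,0,0,0,1],[-5.3,-0.4,0,0,0,0,1],[-5.3,-0.5,0,0,0,0,1],[-5.3,-0.5,0,0,0,0,1],[-5.3,-0.5,0,0,0,0,1],[-5.3,-0.5,0.3,0,0,0,1],[-5.3,-0.5,0.3,0,0,0,1],[-5.3,-0.5,0,0,0,0,1],[-5.3,-0.4,0,0,0,-0.1,1],[0,0,0,0,0,-0.104,1]]]}}

```text
time: 15.88
eef_pos: [0.479, -0.2591, 0.2611]
tcp_rot: [0.708, 0.706, -0.001, -0.002]
contact_force: [-0.1, 0.2, -0.2]
opening: 1.001
finger_force: 0.0
```

Emit:
{"op": "send_rows", "data": {"series": [[[0,0,0,0,0,0,1],[0,0,0,0,0,0,1],[0,0,0,0,0,0,1]]]}}

```text
time: 16.25
eef_pos: [0.481, -0.2556, 0.263]
tcp_rot: [0.707, 0.707, -0.0, -0.0]
contact_force: [0.5, -0.9, 1.1]
opening: 0.996
finger_force: 0.0
```

```bash
python3 -c "
from h import *
c=cam('wrist','w7');h,s,v=cv2.split(hsv(c))
print('exp',proj(c,[(.467,-.215,.08),(.467,-.215,0)]).round())
m=(h>2)&(h<17)&(s>140)&(v>90)
k=blob(m,proj(c,(.467,-.215,.06))[0],300);print(cv2.boundingRect(k))
step((.467,-.215,.1),0)"
```

```text
exp [[270. 150.]
 [272. 142.]]
(241, 120, 57, 57)
shift cm [ 4.06 -1.4  16.32] yaw 0.001 tcp [ 0.4811 -0.2556  0.2632] tilt [-0.0002  0.0002] q6 -0.675 turn about tool z 0.001
```

View pics/w7.png

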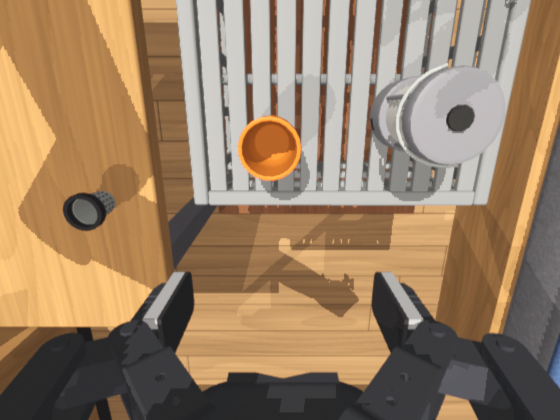

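The cup's rim is at (270,148), seen from nearly straight above.

```bash
python3 -c "
from h import *
c=cam('wrist');h,s,v=cv2.split(hsv(c))
print(hsv(c)[148,236:250].tolist())
for sm in (60,90,120):
    m=(h>2)&(h<22)&(s>sm)&(v>90)&(np.hypot(*np.meshgrid(np.arange(560)-270,np.arange(420)-148))<36)
    k=blob(m,(270,148),300);print(cv2.boundingRect(k),circ(c,k,.08),cv2.minEnclosingCircle((ray(c,k.reshape(-1,2),.08)[:,:2]*1000).astype(np.float32)))
"
```

```text
[[15, 10, 208], [9, 48, 225], [16, 156, 255], [18, 187, 255], [17, 190, 255], [14, 202, 242], [12, 205, 159], [11, 202, 134], [11, 202, 135], [11, 203, 136], [12, 206, 136], [12, 203, 137], [11, 201, 141], [11, 203, 146]]
(237, 113, 65, 68) ((467.1506652832031, -213.9044189453125), (66.23795318603516, 68.15760040283203), 159.54949951171875) ((467.927490234375, -214.77452087402344), 36.699676513671875)
(238, 113, 63, 68) ((467.17095947265625, -213.718994140625), (65.64246368408203, 67.1946792602539), 159.1292724609375) ((468.8333435058594, -212.90611267089844), 35.738304138183594)
(238, 113, 63, 68) ((467.0758056640625, -213.5120849609375), (64.6629638671875, 66.66048431396484), 150.48410034179688) ((468.2626037597656, -212.588623046875), 35.13764572143555)
```

Emit:
{"op": "send_rows", "data": {"series": [[[2.1,-0.7,3,0,0,0,1],[2.1,-0.7,3,0,0,0,1],[0,0,3.5,0,0,0,1],[0,0,0,0,0,0,1],[0,0,0,0,0,0,1],[0,0,3.5,0,0,0,1],[0,0,3.5,0,0,0,1],[0,0,3,0,0,0,1],[0,0,2,0,0,0,1],[0,0,1.2,0,0,0,1]]]}}

```text
time: 17.6
eef_pos: [0.468, -0.2153, 0.0371]
tcp_rot: [0.707, 0.707, 0.0, 0.001]
contact_force: [-0.1, -0.4, 0.3]
opening: 0.999
finger_force: 0.0
```

Emit:
{"op": "send_rows", "data": {"series": [[[0,0,0,0,0,0,1],[0,0,0,0,0,0,0.9],[0,0,0,0,0,0,0.8],[0,0,0,0,0,0,0.7],[0,0,0,0,0,0,0.6],[0,0,0,0,0,0,0.5],[0,0,0,0,0,0,0.4],[0,0,0,0,0,0,0.3],[0,0,0,0,0,0,0.2]]], "force": 40}}

```text
time: 18.73
eef_pos: [0.4674, -0.2147, 0.0369]
tcp_rot: [0.707, 0.707, 0.0, 0.001]
contact_force: [0.4, 0.4, 4.9]
opening: 0.767
finger_force: 45.2
```

```bash
python3 -c "
from h import *
c=cam('wrist','w8');step((.467,-.2139,.2),0)
s=ctrl.get_state();print(s['opening'],s['contact_force'])"
```

```text
shift cm [  0.07  -0.02 -16.31] yaw -0.0 tcp [ 0.4674 -0.2147  0.0369] tilt [ 0.0009 -0.0006] q6 -0.628 turn about tool z -0.0
0.7683879351914645 [-0.47971243 -0.08375211  5.06111778]
```

View pics/w8.png

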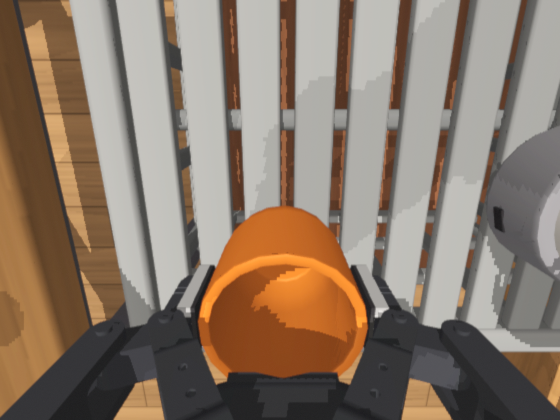

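The cup is held between both pads, its rim centred near (284,318).

Emit:
{"op": "send_rows", "data": {"series": [[[0,0,-0.5,0,0,0,0.2],[0,0,-1.5,0,0,0,0.2],[0,0,-2.5,0,0,0,0.2],[0,0,-3,0,0,0,0.2],[0,0,-3,0,0,0,0.2],[0,0,-3,0,0,0,0.2],[0,0,-2.5,0,0,0,0.2],[0,0,-1.5,0,0,0,0.2],[0,0,-0.5,0,0,0,0.2]]]}}

```text
time: 19.9
eef_pos: [0.467, -0.2144, 0.2172]
tcp_rot: [0.707, 0.707, 0.0, 0.001]
contact_force: [-0.8, 0.1, -2.2]
opening: 0.771
finger_force: 45.0
```

Emit:
{"op": "send_rows", "data": {"series": [[[1.5,0.5,0,0,0,0,0.2],[3,1.1,0,0,0,0,0.2],[4.5,1.6,0,0,0,0,0.2],[5,1.8,0,0,0,0,0.2],[5,1.8,0,0,0,0,0.2],[5,1.8,0,0,0,0,0.2],[5,1.8,0,0,0,0,0.2],[5,1.8,0,0,0,0,0.2],[4.5,1.7,0,0,0,0,0.2],[2.5,1,0,0,0,0,0.2]]]}}

```text
time: 21.15
eef_pos: [0.6149, 0.1991, 0.2141]
tcp_rot: [0.706, 0.708, -0.001, -0.001]
contact_force: [0.0, -0.0, -2.3]
opening: 0.768
finger_force: 45.0
```

Emit:
{"op": "send_rows", "data": {"series": [[[0.2,0.1,0,0,0,0,0.2],[0,0,0,0,0,0,0.2],[0,0,0,0,0,0,0.2]]]}}

```text
time: 21.52
eef_pos: [0.6164, 0.1968, 0.2158]
tcp_rot: [0.707, 0.707, -0.001, -0.0]
contact_force: [-0.8, -0.2, -1.2]
opening: 0.768
finger_force: 45.1
```

```bash
python3 -c "
from h import *
c=cam('wrist','w9');step((.6173,.197,.131),0)
s=ctrl.get_state();print(s['opening'],s['contact_force'],s['finger_force'])
h,ss,v=cv2.split(hsv(c));m=(h>2)&(h<22)&(ss>100)&(v>90)
z=s['eef_pos'][2]-.0369+.08
print(proj(c,s['eef_pos']+[0,0,.043]))
import numpy as np
m[:255]=0
p=(ray(c,np.argwhere(m)[:,::-1],z)*1000); print(p.min(0),p.max(0))
"
```

```text
shift cm [0.03 0.08 8.51] yaw -0.001 tcp [0.6166 0.1967 0.2161] tilt [-0.0006 -0.0002] q6 0.154 turn about tool z -0.001
0.7686378037513962 [ 0.37832983  0.28466484 -2.56952424] 45.070514380931854
[[284.30498787 330.85448112]]
[494.10002056 150.72392908 259.21456238] [688.53742259 229.10294118 259.21456238]
```

Emit:
{"op": "send_rows", "data": {"series": [[[0,0.08,1,0,0,0,0.2],[0,0,2,0,0,0,0.2],[0,0,2,0,0,0,0.2],[0,0,1.5,0,0,0,0.2],[0,0,1,0,0,0,0.2],[0,0,0.5,0,0,0,0.2],[0,0,0.3,0,0,0,0.2],[0,0,0,0,0,0,0.2],[0,0,0,0,0,0,0.2]]]}}

```text
time: 22.7
eef_pos: [0.6181, 0.1978, 0.1341]
tcp_rot: [0.707, 0.707, 0.001, 0.0]
contact_force: [0.3, -1.0, -0.2]
opening: 0.767
finger_force: 45.1
```

Emit:
{"op": "send_rows", "data": {"series": [[[0,0,0.1,0,0,0,0.2],[0,0,0,0,0,0,0.2]]]}}

```text
time: 22.95
eef_pos: [0.6177, 0.1977, 0.1324]
tcp_rot: [0.707, 0.707, 0.0, 0.0]
contact_force: [0.1, 0.6, -2.3]
opening: 0.767
finger_force: 45.1
```

Emit:
{"op": "send_rows", "data": {"series": [[[-0.05,0,0.1,0,0,0,0.2],[0,0,0,0,0,0,0.2]]]}}

```text
time: 23.2
eef_pos: [0.6176, 0.1971, 0.1312]
tcp_rot: [0.707, 0.707, -0.0, -0.0]
contact_force: [0.8, -0.8, -1.7]
opening: 0.771
finger_force: 45.1
```

Emit:
{"op": "send_rows", "data": {"series": [[[0,0,0.05,0,0,0,0.2],[0,0,0,0,0,0,0.2]]]}}

```text
time: 23.45
eef_pos: [0.6177, 0.1972, 0.131]
tcp_rot: [0.707, 0.707, -0.0, 0.0]
contact_force: [-1.7, 0.3, -1.2]
opening: 0.764
finger_force: 45.2
```

Emit:
{"op": "send_rows", "data": {"series": [[[0,0,0.1,0,0,0,0.2],[0,0,0,0,0,0,0.2]]]}}

```text
time: 23.7
eef_pos: [0.6178, 0.1972, 0.131]
tcp_rot: [0.707, 0.707, -0.0, 0.0]
contact_force: [-4.3, -1.3, 6.2]
opening: 0.768
finger_force: 45.6
```

Emit:
{"op": "send_rows", "data": {"series": [[[0,0,-0.07,0,0,0,0.2],[0,0,0,0,0,0,0.6],[0,0,0,0,0,0,0.8],[0,0,0,0,0,0,1],[0,0,0,0,0,0,1],[0,0,-2,0,0,0,1],[0,0,-4,0,0,0,1],[0,0,-5,0,0,0,1],[0,0,-5,0,0,0,1],[0,0,0,0,0,0,1]]]}}

```text
time: 24.95
eef_pos: [0.6204, 0.1977, 0.2996]
tcp_rot: [0.707, 0.707, 0.006, 0.004]
contact_force: [0.1, 0.2, -0.4]
opening: 1.005
finger_force: 0.0
```

Emit:
{"op": "send_rows", "data": {"series": [[[-5,-1,0,0,0,0,1],[-4,-1,0,0,0,0,1],[0,0,0,0,0,0,1],[0,0,0,0,0,0,1]]]}}

```text
time: 25.45
eef_pos: [0.5976, 0.1075, 0.2906]
tcp_rot: [0.707, 0.707, 0.0, -0.0]
contact_force: [0.1, 0.3, -0.1]
opening: 1.001
finger_force: 0.0
```

```bash
python3 -c "
from h import *
c=cam('wrist','w10');h,s,v=cv2.split(hsv(c))
p=proj(c,(.6176,.198,.174))[0];print(p)
m=(h>2)&(h<22)&(s>150)&(v>90)&(np.hypot(*np.meshgrid(np.arange(560)-p[0],np.arange(420)-p[1]))<70)
k=blob(m,p,300);print(circ(c,k,.174))
step((.456,.02,.28),0);print(ctrl.get_state()['time'])"
```

```text
[308.8553006   95.67832896]
((617.0584106445312, 197.0085906982422), (63.068599700927734, 64.47207641601562), 165.7274169921875)
shift cm [ -8.78 -14.18   1.05] yaw 0.001 tcp [0.5977 0.1079 0.2905] tilt [-0.0001  0.0004] q6 0.011 turn about tool z 0.001
25.5
```

View pics/w10.png

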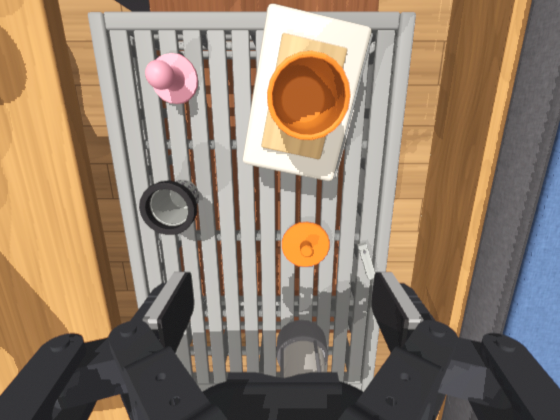

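The cup stands upright on the coaster, rim at (308,95). The strainer is at (170,207) and the lid at (305,244).

Emit:
{"op": "send_rows", "data": {"series": [[[-3.2,-4.4,1.3,0,0,0,1],[-3.2,-4.4,1.3,0,0,0,1],[-3.2,-4.4,1.4,0,0,0,1],[0,0,0,0,0,0,1],[0,0,0,0,0,0,1],[0,0,0,0,0,0,1]]]}}

```text
time: 26.25
eef_pos: [0.4672, 0.0118, 0.2518]
tcp_rot: [0.707, 0.708, 0.001, 0.001]
contact_force: [0.5, -0.8, -0.0]
opening: 0.999
finger_force: 0.0
```

```bash
python3 -c "
from h import *
c=cam('wrist','w11');h,s,v=cv2.split(hsv(c))
p=proj(c,(.458,.073,.072))[0];print(p,proj(c,(.458,.073,.056))[0])
m=(v<70)&(np.hypot(*np.meshgrid(np.arange(560)-p[0],np.arange(420)-p[1]))<45)
k=blob(m,p,300);print(cv2.boundingRect(k),circ(c,k,.072))
step((.458,.073,.1),0)
cv2.imwrite('pics/w11c.png',cv2.resize(c['img'][max(0,int(p[1])-60):int(p[1])+60,int(p[0])-60:int(p[0])+60,::-1],None,fx=4,fy=4))"
```

```text
[273.58402391 129.13464149] [273.96472615 128.14312965]
(238, 99, 66, 65) ((455.6419677734375, 70.64362335205078), (61.90851974487305, 65.25094604492188), 100.797607421875)
shift cm [ 6.13 -0.93 15.15] yaw 0.001 tcp [0.4671 0.0118 0.2516] tilt [ 0.0017 -0.0002] q6 -0.194 turn about tool z 0.001
```

View pics/w11c.png

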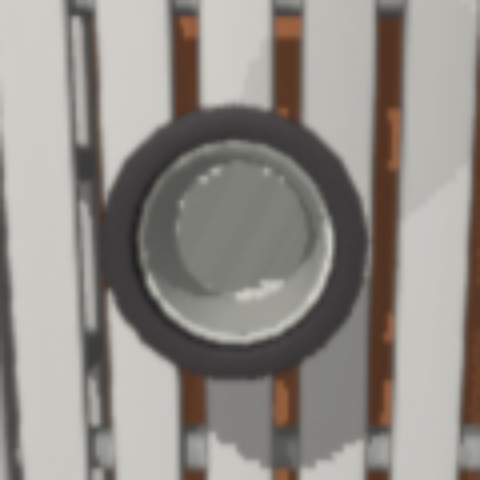

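The collar's outer edge spans crop columns 104–368 and rows 105–379, so its centre is at about image (272,129.5), i.e. (0.4564,0.0726).

Emit:
{"op": "send_rows", "data": {"series": [[[3.05,-0.54,3,0,0,0,1],[3.05,-0.54,3,0,0,0,1],[0,0,3.5,0,0,0,1],[0,0,0,0,0,0,1],[0,0,0,0,0,0,1],[0,0,3.5,0,0,0,1],[0,0,3.5,0,0,0,1],[0,0,2,0,0,0,1],[0,0,1,0,0,0,1],[0,0,0.3,0,0,0,1]]]}}

```text
time: 27.55
eef_pos: [0.4561, 0.0719, 0.0534]
tcp_rot: [0.707, 0.707, 0.001, 0.001]
contact_force: [0.4, 0.7, -0.2]
opening: 1.002
finger_force: 0.0
```

Emit:
{"op": "send_rows", "data": {"series": [[[0,0,0,0,0,0,1],[0,0,0,0,0,0,1]]]}}

```text
time: 27.8
eef_pos: [0.4558, 0.0721, 0.0536]
tcp_rot: [0.707, 0.707, 0.001, 0.001]
contact_force: [-0.0, -1.0, 0.4]
opening: 0.999
finger_force: 0.0
```

```bash
python3 -c "
from h import *
c=cam('wrist','w12');step((.4564,.0726,.053),0)"
```

```text
shift cm [0.05 0.08 0.04] yaw 0.0 tcp [0.4556 0.0721 0.0534] tilt [ 0.0018 -0.0001] q6 -0.063 turn about tool z 0.0
```

View pics/w12.png

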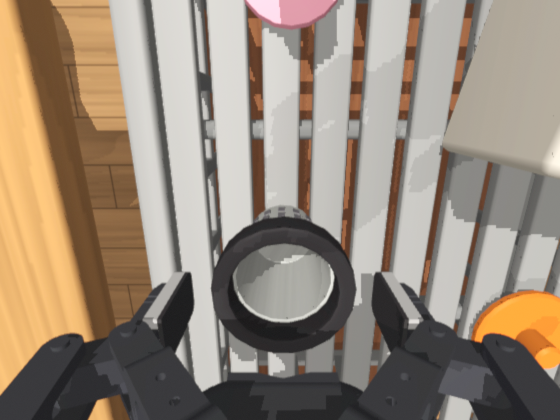

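The collar sits midway between the fingers, at (284,285).

Emit:
{"op": "send_rows", "data": {"series": [[[0.05,0.05,0,0,0,0,0.9],[0,0,0,0,0,0,0.8],[0,0,0,0,0,0,0.7],[0,0,0,0,0,0,0.6],[0,0,0,0,0,0,0.5],[0,0,0,0,0,0,0.4],[0,0,0,0,0,0,0.3],[0,0,0,0,0,0,0.3]]], "force": 35}}

```text
time: 28.85
eef_pos: [0.4558, 0.0726, 0.0532]
tcp_rot: [0.707, 0.707, 0.0, 0.0]
contact_force: [-2.5, -0.5, 5.1]
opening: 0.774
finger_force: 38.9
```

```bash
python3 -c "
from h import *
s=ctrl.get_state();print(s['opening'],s['contact_force'],s['finger_force']);c=cam('wrist');h,ss,v=cv2.split(hsv(c))
# bright mouth of the strainer
m=(v>95)&(ss<70);m[:215]=0;m[350:]=0;m[:,:225]=0;m[:,345:]=0
k=blob(m,(284,285),300);print(cv2.boundingRect(k),circ(c,k,.072));step((.4564,.0726,.053),0)"
```

```text
0.7742561002465643 [-2.486254   -0.47887019  5.09314409] 38.85371055454016
(232, 245, 102, 79) ((455.45172119140625, 77.32538604736328), (40.18436050415039, 45.37026596069336), 88.1708755493164)
shift cm [-0.    0.06  0.02] yaw 0.0 tcp [0.4558 0.0726 0.0532] tilt [ 0.0006 -0.0001] q6 -0.062 turn about tool z 0.0
```

Emit:
{"op": "send_rows", "data": {"series": [[[0,0,-0.5,0,0,0,0.3],[0,0,-1.5,0,0,0,0.3],[0,0,-2.5,0,0,0,0.3],[0,0,-3.5,0,0,0,0.3],[0,0,-3.5,0,0,0,0.3],[0,0,-3.5,0,0,0,0.3],[0,0,-3.5,0,0,0,0.3],[0,0,-3,0,0,0,0.3],[0,0,-1.5,0,0,0,0.3],[0,0,-0.5,0,0,0,0.3]]]}}

```text
time: 30.15
eef_pos: [0.4554, 0.0727, 0.2883]
tcp_rot: [0.707, 0.707, 0.0, 0.0]
contact_force: [-0.3, -1.4, -1.0]
opening: 0.78
finger_force: 39.2
```

Emit:
{"op": "send_rows", "data": {"series": [[[0.6,0.8,0,0,0,0,0.3],[1.4,1.8,0,0,0,0,0.3],[2,2.6,0,0,0,0,0.3],[2.4,3.1,0,0,0,0,0.3],[2.4,3.1,0,0,0,0,0.3],[1.8,2.4,0,0,0,0,0.3],[1.3,1.6,0,0,0,0,0.3],[0.5,0.7,0,0,0,0,0.3],[0,0,0,0,0,0,0.3],[0,0,0,0,0,0,0.3]]]}}

```text
time: 31.4
eef_pos: [0.6159, 0.1963, 0.2871]
tcp_rot: [0.707, 0.707, -0.0, -0.0]
contact_force: [1.1, -0.1, -1.0]
opening: 0.776
finger_force: 39.2
```

```bash
python3 -c "
from h import *
c=cam('wrist','w13');step((.6172,.1970,.1712),0)
s=ctrl.get_state();print(s['opening'],s['contact_force'],s['finger_force'])"
```

```text
shift cm [ 0.08  0.13 11.63] yaw -0.0 tcp [0.616  0.1962 0.2875] tilt [-0.0003 -0.0002] q6 0.152 turn about tool z -0.0
0.7768903058802268 [-0.09177108 -0.29717908 -1.72951864] 39.17699810117483
```

View pics/w13.png

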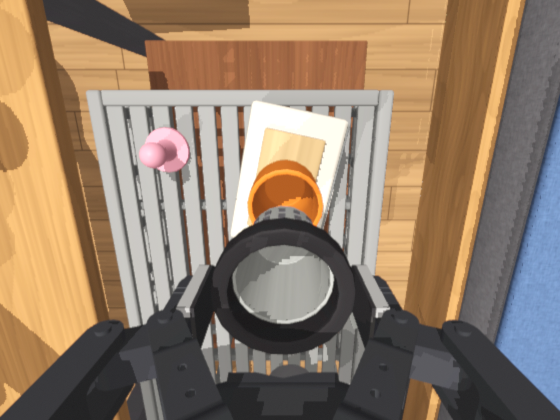

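The strainer is held upright, its collar outline at columns 211–355 and rows 218–352; the cup rim is at (285,200), behind and below it. From here on I work by numbers only.

```bash
python3 -c "
from h import *
c=cam('wrist');s=ctrl.get_state();t=s['eef_pos'];z=t[2]+.0188;print(t)
img=cv2.cvtColor(c['img'],cv2.COLOR_RGB2GRAY);print('col283',img[206:226,283].tolist(),img[310:362:2,283].tolist())
ts=np.linspace(0,2*np.pi,8,endpoint=False)
for r,dz in((.034,0),(.034,-.016),(.0255,0)):
    print(r,dz,proj(c,[t+[0,-r,.0188+dz],t+[0,r,.0188+dz],t+[-r,0,.0188+dz],t+[r,0,.0188+dz]]).round(1).tolist())
"
```

```text
[0.61599457 0.19625812 0.28766322]
col283 [167, 145, 117, 102, 102, 122, 137, 120, 102, 100, 98, 78, 53, 41, 40, 41, 41, 41, 42, 41] [167, 167, 167, 167, 166, 189, 205, 66, 39, 30, 30, 28, 29, 28, 29, 29, 40, 42, 43, 42, 43, 42, 66, 92, 92, 122]
0.034 0 [[283.7, 354.3], [283.9, 225.6], [209.8, 294.8], [357.8, 294.8]]
0.034 -0.016 [[283.6, 332.2], [283.7, 213.5], [216.7, 276.9], [350.6, 276.9]]
0.0255 0 [[283.7, 340.2], [283.8, 243.9], [228.3, 294.8], [339.3, 294.8]]
```

Emit:
{"op": "send_rows", "data": {"series": [[[0.08,0.13,0.5,0,0,0,0.3],[0,0,1.5,0,0,0,0.3],[0,0,2,0,0,0,0.3],[0,0,1,0,0,0,0.3],[0,0,0,0,0,0,0.3],[0,0,0,0,0,0,0.3]]]}}

```text
time: 32.25
eef_pos: [0.618, 0.1975, 0.238]
tcp_rot: [0.707, 0.707, 0.0, 0.0]
contact_force: [0.4, 0.2, -1.0]
opening: 0.777
finger_force: 39.2
```

Emit:
{"op": "send_rows", "data": {"series": [[[0,0,0.7,0,0,0,0.3],[0,0,0.7,0,0,0,0.3],[0,0,0.7,0,0,0,0.3],[0,0,0.7,0,0,0,0.3],[0,0,0,0,0,0,0.3]]]}}

```text
time: 32.88
eef_pos: [0.6172, 0.1974, 0.2083]
tcp_rot: [0.707, 0.707, -0.001, -0.001]
contact_force: [0.7, 0.5, -0.5]
opening: 0.774
finger_force: 39.2
```

Emit:
{"op": "send_rows", "data": {"series": [[[0,0,0.7,0,0,0,0.3],[0,0,0.7,0,0,0,0.3],[0,0,0.7,0,0,0,0.3],[0,0,0.5,0,0,0,0.3],[0,0,0.4,0,0,0,0.3],[0,0,0,0,0,0,0.3]]]}}

```text
time: 33.62
eef_pos: [0.6175, 0.1975, 0.179]
tcp_rot: [0.707, 0.707, -0.0, -0.0]
contact_force: [-0.3, -0.1, -1.0]
opening: 0.772
finger_force: 39.2
```

Emit:
{"op": "send_rows", "data": {"series": [[[0,0,0.3,0,0,0,0.3],[0,0,0.1,0,0,0,0.3],[0,0,0,0,0,0,0.3]]]}}

```text
time: 34.0
eef_pos: [0.6177, 0.1974, 0.1755]
tcp_rot: [0.707, 0.707, -0.0, -0.0]
contact_force: [-0.9, 0.7, -0.3]
opening: 0.773
finger_force: 39.2
```

Emit:
{"op": "send_rows", "data": {"series": [[[0,0,0.2,0,0,0,0.3],[0,0,0.1,0,0,0,0.3],[0,0,0,0,0,0,0.3]]]}}

```text
time: 34.38
eef_pos: [0.6176, 0.1974, 0.1723]
tcp_rot: [0.707, 0.707, -0.0, -0.0]
contact_force: [-1.4, -0.8, -0.7]
opening: 0.776
finger_force: 39.2
```

Emit:
{"op": "send_rows", "data": {"series": [[[0,0,0.1,0,0,0,0.3],[0,0,0,0,0,0,0.3]]]}}

```text
time: 34.62
eef_pos: [0.6177, 0.1975, 0.1715]
tcp_rot: [0.707, 0.707, -0.0, -0.0]
contact_force: [-0.1, 0.3, -0.3]
opening: 0.777
finger_force: 39.2
```

Emit:
{"op": "send_rows", "data": {"series": [[[0,0,0.1,0,0,0,0.3],[0,0,0,0,0,0,0.3]]]}}

```text
time: 34.88
eef_pos: [0.6178, 0.1975, 0.1714]
tcp_rot: [0.707, 0.707, 0.0, 0.0]
contact_force: [-1.8, -0.8, 4.2]
opening: 0.774
finger_force: 39.5
```

Emit:
{"op": "send_rows", "data": {"series": [[[0,0,0,0,0,0,0.6],[0,0,0,0,0,0,0.8],[0,0,0,0,0,0,1],[0,0,0,0,0,0,1],[0,0,-1,0,0,0,1],[0,0,-3,0,0,0,1],[0,0,-4,0,0,0,1],[0,0,-4,0,0,0,1],[0,0,0,0,0,0,1]]]}}

```text
time: 36.0
eef_pos: [0.6198, 0.1979, 0.297]
tcp_rot: [0.707, 0.707, 0.004, 0.003]
contact_force: [-0.2, 0.0, -0.2]
opening: 1.001
finger_force: 0.0
```

Emit:
{"op": "send_rows", "data": {"series": [[[-4,0.3,0,0,0,0,1],[-5,0.3,0,0,0,0,1],[0,0,0,0,0,0,1],[0,0,0,0,0,0,1],[0,0,0,0,0,0,1]]]}}

```text
time: 36.62
eef_pos: [0.6235, 0.1085, 0.2902]
tcp_rot: [0.707, 0.708, -0.0, -0.0]
contact_force: [0.2, 0.6, -0.3]
opening: 1.0
finger_force: 0.0
```

```bash
python3 -c "
from h import *
c=cam('wrist','w14');h,s,v=cv2.split(hsv(c))
for n,X in (('collar',(.6175,.1972,.19)),('rim',(.617,.197,.174))): print(n,proj(c,X))
p=proj(c,(.6175,.1972,.19))[0]
near=np.hypot(*np.meshgrid(np.arange(560)-p[0],np.arange(420)-p[1]))<60
for th in(75,100):
    k=blob((v<th)&near,p,300);print('collar',cv2.boundingRect(k),circ(c,k,.19))
m=(h>3)&(h<16)&(s>150)&(v>90);k=blob(m,proj(c,(.63,-.003,.012))[0],300);print('lid',cv2.boundingRect(k),circ(c,k,.012))
t=cam('top');h,s,v=cv2.split(hsv(t));p=proj(t,(.6175,.1972,.19))[0];print(p)
m=(v<75)&(np.hypot(*np.meshgrid(np.arange(560)-p[0],np.arange(420)-p[1]))<24)
try: k=blob(m,p,100);print('top collar',cv2.boundingRect(k),circ(t,k,.19))
except Exception as e: print(e)
step((.630,-.06,.22),0)"
```

```text
collar [[275.40583792  97.54026895]]
rim [[275.22135835  98.45626508]]
collar (231, 54, 89, 91) ((617.7425537109375, 195.20211791992188), (61.57673263549805, 65.0273208618164), 105.09518432617188)
collar (230, 49, 91, 96) ((617.45361328125, 196.32598876953125), (64.9404525756836, 65.27859497070312), 7.5013508796691895)
lid (263, 222, 49, 46) ((630.5811157226562, -1.8964331150054932), (69.21283721923828, 71.68749237060547), 178.5545654296875)
[194.48672436 142.92295955]
min() iterable argument is empty
shift cm [-16.86   0.62   7.04] yaw 0.002 tcp [0.6235 0.1086 0.2904] tilt [-0.0002  0.0001] q6 0.011 turn about tool z 0.002
```

Emit:
{"op": "send_rows", "data": {"series": [[[-4.4,0.15,1.8,0,0,0,1],[-4.4,0.15,1.8,0,0,0,1],[-4.4,0.15,1.8,0,0,0,1],[-4.3,0.2,1.6,0,0,0,1],[0,0,0,0,0,0,1],[0,0,0,0,0,0,1],[0,0,0,0,0,0,1]]]}}

```text
time: 37.6
eef_pos: [0.6306, -0.0662, 0.2214]
tcp_rot: [0.706, 0.708, 0.0, 0.001]
contact_force: [-0.2, -0.1, -0.5]
opening: 0.998
finger_force: 0.0
```

```bash
python3 -c "
from h import *
c=cam('wrist','w15');h,s,v=cv2.split(hsv(c))
p=proj(c,(.6305,-.002,.012))[0];print(p,proj(c,(.6305,-.002,.033))[0])
for sm in(100,150):
    m=(h>2)&(h<20)&(s>sm)&(v>90);k=blob(m,p,300);print('lid',cv2.boundingRect(k),circ(c,k,.012),circ(c,k,.009))
x,y=p.astype(int);print(v[y-8:y+9:2,x-14:x+15:2])
step((.6305,-.002,.1),0)"
```

```text
[282.78556926 124.54591739] [282.82857484 125.59216864]
lid (245, 9, 71, 216) ((628.82373046875, -12.160475730895996), (69.39869689941406, 195.0973663330078), 174.9420928955078) ((628.8162841796875, -12.394548416137695), (69.98958587646484, 196.75787353515625), 174.9420623779297)
lid (250, 78, 66, 82) ((631.4441528320312, -1.3743693828582764), (67.56082916259766, 78.23372650146484), 159.34071350097656) ((631.4588623046875, -1.516697883605957), (68.1359634399414, 78.89971923828125), 159.34072875976562)
[[255 255 255 255 255 255 255 255 252 253 252 252 252 252 252]
 [255 255 255 255 255 255 243 250 241 233 250 252 252 252 252]
 [255 255 255 255 255 255 255 255 255 252 241 251 252 252 251]
 [255 255 255 255 255 255 255 255 255 255 250 240 251 251 252]
 [255 255 255 255 255 255 255 255 255 255 255 230 249 253 255]
 [255 255 255 255 255 255 255 255 255 255 255 232 250 255 255]
 [255 255 255 255 255 255 255 255 255 255 255 224 255 255 255]
 [255 255 255 255 247 255 255 255 255 255 255 211 255 255 255]
 [255 255 255 255 250 245 255 255 255 255 221 201 204 255 255]]
shift cm [ 6.42 -0.02 12.14] yaw 0.002 tcp [ 0.6306 -0.0662  0.2214] tilt [ 0.0014 -0.0002] q6 -0.266 turn about tool z 0.002
```

```bash
python3 -c "
from h import *
c=cam('wrist');h,s,v=cv2.split(hsv(c))
p=proj(c,(.6305,-.002,.012))[0]
near=np.hypot(*np.meshgrid(np.arange(560)-p[0],np.arange(420)-p[1]))<40
for sm,vm in((170,90),(150,150),(170,200)):
    m=((h>2)&(h<20)&(s>sm)&(v>vm)&near).astype(np.uint8);m=cv2.morphologyEx(m,cv2.MORPH_OPEN,np.ones((7,7)))
    k=blob(m,p,300);print('lid',cv2.boundingRect(k),circ(c,k,.012))
g=cv2.GaussianBlur(c['img'][:,:,1],(3,3),0)[int(p[1])-18:int(p[1])+22,283];print(g.tolist())"
```

```text
lid (251, 92, 64, 66) ((630.6620483398438, -3.2728705406188965), (68.71504974365234, 69.50654602050781), 176.06399536132812)
lid (251, 92, 64, 66) ((630.5868530273438, -3.2066240310668945), (69.23275756835938, 69.85250854492188), 4.138150691986084)
lid (251, 92, 64, 66) ((630.6236572265625, -3.221817970275879), (68.71975708007812, 69.06222534179688), 164.92835998535156)
[171, 171, 171, 171, 170, 169, 166, 162, 159, 158, 153, 146, 145, 152, 159, 165, 167, 167, 167, 167, 166, 166, 166, 166, 166, 165, 164, 156, 137, 119, 111, 109, 109, 108, 108, 110, 122, 144, 160, 164]
```

Emit:
{"op": "send_rows", "data": {"series": [[[3.15,0,3,0,0,0,0.1],[3.15,0,3,0,0,0,0.1],[0,0,4,0,0,0,0.1],[0,0,4,0,0,0,0.1],[0,0,2.5,0,0,0,0.1],[0,0,1.5,0,0,0,0.1],[0,0,0,0,0,0,0.1],[0,0,0,0,0,0,0.1],[0,0,0,0,0,0,0.1]]]}}

```text
time: 38.83
eef_pos: [0.6314, -0.0047, 0.0422]
tcp_rot: [0.707, 0.707, 0.001, 0.001]
contact_force: [0.7, -0.2, -0.8]
opening: 0.549
finger_force: 0.0
```

```bash
python3 -c "
from h import *
step((.6306,-.0032,.0155),0);s=ctrl.get_state();print(s['opening'],s['contact_force'])"
```

```text
shift cm [ 0.15 -0.08  2.67] yaw 0.0 tcp [ 0.6314 -0.0047  0.0422] tilt [ 0.0029 -0.0005] q6 -0.168 turn about tool z 0.0
0.5488534062381335 [ 0.7177403  -0.21102379 -0.78713601]
```

Emit:
{"op": "send_rows", "data": {"series": [[[0.13,-0.07,0.7,0,0,0,0.1],[0,0,0.7,0,0,0,0.1],[0,0,0.7,0,0,0,0.1],[0,0,0.5,0,0,0,0.1],[0,0,0,0,0,0,0.1],[0,0,0,0,0,0,0.1]]]}}

```text
time: 39.58
eef_pos: [0.6297, -0.0033, 0.0146]
tcp_rot: [0.707, 0.707, 0.0, 0.0]
contact_force: [0.3, -0.3, -0.5]
opening: 0.549
finger_force: 0.0
```

Emit:
{"op": "send_rows", "data": {"series": [[[0,0,0,0,0,0,0],[0,0,0,0,0,0,-0.1],[0,0,0,0,0,0,-0.2],[0,0,0,0,0,0,-0.3],[0,0,0,0,0,0,-0.4],[0,0,0,0,0,0,-0.5],[0,0,0,0,0,0,-0.6],[0,0,0,0,0,0,-0.7],[0,0,0,0,0,0,-0.8],[0,0,0,0,0,0,-0.9]]], "force": 35}}

```text
time: 40.83
eef_pos: [0.6297, -0.0032, 0.0148]
tcp_rot: [0.707, 0.707, 0.0, 0.0]
contact_force: [0.7, -0.4, 0.9]
opening: 0.196
finger_force: 34.3
```

Emit:
{"op": "send_rows", "data": {"series": [[[0,0,-0.5,0,0,0,-0.9],[0,0,-1.5,0,0,0,-0.9],[0,0,-3,0,0,0,-0.9],[0,0,-3.5,0,0,0,-0.9],[0,0,-3.5,0,0,0,-0.9],[0,0,-3.5,0,0,0,-0.9],[0,0,-3.5,0,0,0,-0.9],[0,0,-3,0,0,0,-0.9],[0,0,-1.5,0,0,0,-0.9],[0,0,0,0,0,0,-0.9]]]}}

```text
time: 42.08
eef_pos: [0.6299, -0.0033, 0.251]
tcp_rot: [0.707, 0.707, 0.001, 0.001]
contact_force: [0.6, -0.2, -0.7]
opening: 0.193
finger_force: 34.2
```

```bash
python3 -c "
from h import *
c=cam('wrist','w16');t=ctrl.get_state()['eef_pos'];h,s,v=cv2.split(hsv(c))
p=proj(c,t+[0,0,-.0028])[0];print(p)
near=np.hypot(*np.meshgrid(np.arange(560)-p[0],np.arange(420)-p[1]))<95
m=((h>2)&(h<20)&(s>170)&(v>90)&near);k=blob(m,p,500);print(cv2.boundingRect(k))
r=.036
for dz in(-.0028,-.0088): print(proj(c,[t+[0,-r,dz],t+[0,r,dz],t+[-r,0,dz],t+[r,0,dz]]).round(1).tolist())
x,y,w,hh=cv2.boundingRect(k);q=k.reshape(-1,2);print('top row pts',q[q[:,1]==y].mean(0),'left',q[q[:,0]==x].mean(0),'right',q[q[:,0]==x+w-1].mean(0))
step((.6173,.1972,.25),0);s=ctrl.get_state();print(s['opening'],s['finger_force'],s['contact_force'])"
```

```text
[282.26539461 269.42215536]
(216, 204, 134, 122)
[[282.3, 325.9], [282.3, 204.6], [214.4, 269.5], [350.0, 269.4]]
[[282.2, 319.1], [282.3, 201.2], [216.7, 264.1], [347.8, 264.0]]
top row pts [275. 204.] left [216.  266.5] right [349.  263.5]
shift cm [20.04 -1.19 -0.07] yaw -0.0 tcp [ 0.6292 -0.0032  0.2493] tilt [-0.0003  0.0001] q6 -0.166 turn about tool z -0.0
0.19286463542940183 34.20766748953611 [ 0.38401145 -0.25769408 -2.23561086]
```

Emit:
{"op": "send_rows", "data": {"series": [[[1,-0.1,0,0,0,0,-0.9],[2.5,-0.15,0,0,0,0,-0.9],[3.5,-0.2,0,0,0,0,-0.9],[4,-0.2,0,0,0,0,-0.9],[4,-0.2,0,0,0,0,-0.9],[3,-0.2,0,0,0,0,-0.9],[1.5,-0.1,0,0,0,0,-0.9],[0.5,0,0,0,0,0,-0.9],[0,0,0,0,0,0,-0.9],[0,0,0,0,0,0,-0.9]]]}}

```text
time: 43.38
eef_pos: [0.6182, 0.1958, 0.2495]
tcp_rot: [0.708, 0.707, -0.0, 0.0]
contact_force: [0.4, -0.1, -1.6]
opening: 0.194
finger_force: 34.2
```

```bash
python3 -c "
from h import *
step((.6174,.1972,.1988),0);s=ctrl.get_state();print(s['opening'],s['finger_force'],s['contact_force'])"
```

```text
shift cm [ 0.14 -0.08  5.07] yaw -0.001 tcp [0.6182 0.1958 0.2495] tilt [-0.0001 -0.0003] q6 0.152 turn about tool z -0.001
0.19430110540969373 34.18695798609406 [ 0.43429009 -0.13633781 -1.56217757]
```

Emit:
{"op": "send_rows", "data": {"series": [[[0.12,-0.07,0.7,0,0,0,-0.9],[0,0,1,0,0,0,-0.9],[0,0,1,0,0,0,-0.9],[0,0,0.7,0,0,0,-0.9],[0,0,0.4,0,0,0,-0.9],[0,0,0,0,0,0,-0.9],[0,0,0,0,0,0,-0.9]]]}}

```text
time: 44.25
eef_pos: [0.6176, 0.198, 0.212]
tcp_rot: [0.707, 0.707, 0.0, 0.0]
contact_force: [0.1, -0.4, -1.0]
opening: 0.19
finger_force: 34.2
```

Emit:
{"op": "send_rows", "data": {"series": [[[0,0,0.3,0,0,0,-0.9],[0,0,0.3,0,0,0,-0.9],[0,0,0.2,0,0,0,-0.9],[0,0,0,0,0,0,-0.9],[0,0,0,0,0,0,-0.9]]]}}

```text
time: 44.88
eef_pos: [0.6174, 0.198, 0.2036]
tcp_rot: [0.707, 0.707, 0.0, 0.0]
contact_force: [-0.0, -0.2, -0.8]
opening: 0.191
finger_force: 34.2
```

Emit:
{"op": "send_rows", "data": {"series": [[[-0.03,0,0.2,0,0,0,-0.9],[0,0,0.15,0,0,0,-0.9],[0,0,0,0,0,0,-0.9]]]}}

```text
time: 45.25
eef_pos: [0.6172, 0.1976, 0.1998]
tcp_rot: [0.707, 0.707, -0.0, -0.0]
contact_force: [-0.3, 0.1, -1.1]
opening: 0.193
finger_force: 34.2
```

Emit:
{"op": "send_rows", "data": {"series": [[[0,0,0.1,0,0,0,-0.9],[0,0,0,0,0,0,-0.9]]]}}

```text
time: 45.5
eef_pos: [0.6173, 0.1977, 0.1989]
tcp_rot: [0.707, 0.707, -0.0, -0.0]
contact_force: [0.0, -0.3, -2.0]
opening: 0.189
finger_force: 34.2
```

Emit:
{"op": "send_rows", "data": {"series": [[[0,0,0.1,0,0,0,-0.9],[0,0,0,0,0,0,-0.9]]]}}

```text
time: 45.75
eef_pos: [0.6175, 0.1977, 0.1988]
tcp_rot: [0.707, 0.707, 0.0, 0.0]
contact_force: [-1.3, -1.1, 2.2]
opening: 0.192
finger_force: 34.5
```

Seated at the expected height with contact, so I release, raise the tool and check.

Emit:
{"op": "send_rows", "data": {"series": [[[0,0,0,0,0,0,-0.6],[0,0,0,0,0,0,-0.4],[0,0,0,0,0,0,-0.2],[0,0,0,0,0,0,0],[0,0,-1,0,0,0,0],[0,0,-3,0,0,0,0],[0,0,-4,0,0,0,0],[0,0,0,0,0,0,0]]]}}

```text
time: 46.75
eef_pos: [0.6195, 0.1981, 0.2842]
tcp_rot: [0.707, 0.707, 0.004, 0.003]
contact_force: [0.1, -0.1, 0.8]
opening: 0.501
finger_force: 0.0
```

Emit:
{"op": "send_rows", "data": {"series": [[[-4,0,0,0,0,0,0],[-5,0,0,0,0,0,0],[-3,0,0,0,0,0,0],[0,0,0,0,0,0,0],[0,0,0,0,0,0,0],[0,0,0,0,0,0,0]]]}}

```text
time: 47.5
eef_pos: [0.6172, 0.0788, 0.2778]
tcp_rot: [0.707, 0.708, 0.0, -0.0]
contact_force: [0.7, -0.1, 0.2]
opening: 0.501
finger_force: 0.0
```

```bash
python3 -c "
from h import *
def lid(c,X,R,save=None):
    h,s,v=cv2.split(hsv(c));p=proj(c,X)[0]
    near=np.hypot(*np.meshgrid(np.arange(560)-p[0],np.arange(420)-p[1]))<R
    k=blob((h>2)&(h<20)&(s>150)&(v>90)&near,p,100);return p.round(1),cv2.boundingRect(k),circ(c,k,X[2])
c=cam('wrist','w17');print(lid(c,(.6174,.1974,.196),75))
q=cam('scene','scene1');
for n,X in (('disc',(.6174,.1974,.193)),('knob',(.6174,.1974,.217)),('collar',(.6514,.1974,.18)),('foot',(.6174,.1974,.094))): print(n,proj(q,X).round(1))
print(lid(q,(.6174,.1974,.193),22))
s=ctrl.get_state();print(s['eef_pos'],s['contact_force'],s['time'])"
```

```text
(array([284.1,  47.3]), (229, 0, 109, 106), ((616.785888671875, 195.07412719726562), (64.43742370605469, 71.1418228149414), 89.41264343261719))
disc [[368.8 202.4]]
knob [[370.  193.8]]
collar [[370.5 214.7]]
foot [[364.5 236.2]]
(array([368.8, 202.4]), (347, 182, 44, 43), ((617.0870971679688, 197.44485473632812), (98.517822265625, 186.12799072265625), 77.87992858886719))
[0.61721978 0.07875776 0.27794538] [ 0.29234553 -1.1816914  -0.26651408] 47.6
```

Emit:
{"op": "send_rows", "data": {"series": [[[3.5,0,-0.5,0,0,0,0],[0,0,0,0,0,0,0],[0,0,0,0,0,0,0],[0,0,0,0,0,0,0]]]}}

```text
time: 48.1
eef_pos: [0.6172, 0.1122, 0.2828]
tcp_rot: [0.707, 0.707, -0.0, -0.0]
contact_force: [0.3, -0.1, -0.5]
opening: 0.501
finger_force: 0.0
```

```bash
python3 -c "
from h import *
c=cam('wrist');h,s,v=cv2.split(hsv(c))
def near(p,R): return np.hypot(*np.meshgrid(np.arange(560)-p[0],np.arange(420)-p[1]))<R
p=proj(c,(.6174,.1974,.196))[0]
m=((h>2)&(h<20)&(s>150)&(v>90)&near(p,75)).astype(np.uint8);m=cv2.morphologyEx(m,cv2.MORPH_OPEN,np.ones((15,15)));k=blob(m,p,100);print(p,cv2.boundingRect(k),circ(c,k,.196))
m=(h>12)&(h<30)&(s>60)&(v>130);
q=cam('scene');h,s,v=cv2.split(hsv(q))
row=lambda x,a,b:[tuple(int(z) for z in (y,h[y,x],s[y,x],v[y,x])) for y in range(a,b,2)]
for x in (356,369,382): print(x,row(x,186,242))"
```

```text
[283.61664227 102.15842838] (233, 46, 100, 107) ((616.8515625, 197.6097412109375), (69.32054138183594, 70.02550506591797), 176.5753936767578)
356 [(186, 13, 175, 108), (188, 13, 177, 154), (190, 14, 179, 161), (192, 14, 178, 159), (194, 14, 174, 158), (196, 14, 174, 151), (198, 16, 216, 255), (200, 18, 227, 255), (202, 18, 224, 255), (204, 15, 226, 255), (206, 10, 229, 209), (208, 7, 176, 55), (210, 98, 64, 16), (212, 9, 112, 32), (214, 9, 223, 150), (216, 10, 232, 163), (218, 10, 228, 161), (220, 10, 226, 161), (222, 10, 228, 161), (224, 10, 227, 162), (226, 10, 228, 162), (228, 10, 231, 160), (230, 10, 231, 162), (232, 10, 229, 158), (234, 10, 225, 152), (236, 10, 227, 144), (238, 10, 215, 134), (240, 15, 151, 140)]
369 [(186, 35, 14, 109), (188, 38, 9, 112), (190, 47, 15, 116), (192, 19, 19, 105), (194, 18, 228, 255), (196, 14, 229, 255), (198, 10, 230, 172), (200, 10, 232, 178), (202, 10, 225, 178), (204, 13, 231, 255), (206, 18, 226, 255), (208, 16, 227, 255), (210, 12, 229, 249), (212, 8, 202, 116), (214, 120, 14, 18), (216, 103, 89, 20), (218, 10, 224, 172), (220, 10, 227, 182), (222, 10, 227, 180), (224, 10, 234, 178), (226, 10, 228, 180), (228, 10, 232, 179), (230, 10, 231, 179), (232, 10, 222, 180), (234, 10, 230, 180), (236, 10, 227, 174), (238, 10, 228, 167), (240, 10, 231, 160)]
382 [(186, 13, 160, 210), (188, 15, 174, 236), (190, 16, 172, 237), (192, 16, 171, 239), (194, 16, 171, 237), (196, 16, 170, 239), (198, 17, 169, 238), (200, 15, 187, 251), (202, 18, 233, 255), (204, 18, 227, 255), (206, 17, 228, 255), (208, 11, 228, 243), (210, 14, 177, 118), (212, 13, 178, 132), (214, 12, 92, 86), (216, 60, 2, 142), (218, 34, 8, 214), (220, 45, 7, 211), (222, 35, 7, 206), (224, 23, 10, 205), (226, 23, 10, 205), (228, 23, 10, 209), (230, 26, 11, 193), (232, 26, 27, 255), (234, 26, 90, 255), (236, 26, 92, 255), (238, 22, 118, 250), (240, 23, 113, 251)]
```

```bash
python3 -c "
from plant import ctrl
print(ctrl.sign_off())"
```

```text
the job is handed in; nothing more can be done
None
```

The job is handed in: coaster, cup, strainer and lid are stacked on the drawer unit, each measured within about 1–2 mm of centre, with the lid level and the tool clear; the hand-in call returned no verdict.

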